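# Pin the drawbar and lock the linchpin ring

### The job

Take the linchpin out of its wooden parking block and put it down through the slot of the hitch sleeve and the hole of the drawbar inside, feeling gently for that hole, until its collar sits fully home on the sleeve with the still open ring pointing off the sleeve's open end. Then swing the sprung ring down past that open end and over the pin's end until it snaps shut. Let go, press the pin on the hitch only lightly throughout, and leave the jug, the funnel and the screwdriver where they are.

Things in the scene. Friction and masses are not known exactly. Their poses are not given: they have to be found in the camera images.
- hitch: Fixed dark steel bench stand carrying a level square steel sleeve along its x, 34 mm wide and high, underside 60 mm and top 94 mm above the bench. Two cheeks (x 90 to 140 mm) hold it at the rear; below the slot there is only a 10 mm base plate from x = 20 mm on. A drawbar lies in the sleeve. Origin: on the bench below the slot's centre; z up.
- open_end (a point): Centre of the sleeve's open end, 25 mm from the slot's centre on the hitch's -x side, 77 mm above the bench. The drawbar inside (aluminium, 25 mm wide, 24 mm high) does not move under hand forces; its end lies 18 mm to -x of its hole, so at most 6 mm beyond the sleeve's end.
- slot (a point): Centre of the slot in the sleeve's top face; axes as the hitch's. 38 mm long (x), 12 mm wide (y), wall 5 mm; a larger slot lies in the lower wall. The drawbar's upright through hole, 11.6 mm wide, is centred on the slot's middle line 0 to 13 mm from this point, to -x or +x: not measured, feel for it. Elsewhere the tip lands on solid drawbar 5.5 mm below this face.
- block: Fixed wooden parking block, 80 x 80 x 55 mm high, with an upright 13 mm hole through its middle in which the linchpin starts, collar on the block's top. Origin: centre of the underside.
- linchpin: Loose upright steel linchpin, about 0.2 kg. Origin: on its axis at the underside of its collar (22 mm wide, 4 mm high). Below it a round shank 10 mm thick, 52 mm long. A wire ring hinges on the head about the pin's y, 6 mm above the origin; open, it points to the pin's -x, so the pin's x must lie along the hitch's x, same way, for the ring to clear the open end.
- post (a point): Grip point in the square post on the linchpin's head, 34 mm above its origin. The post is 14 x 14 mm, from 13 to 45 mm above the origin, its sides along the pin's x and y. Gripped across y, the fingers clear the ring if their tips stay 14 mm or more above the origin.
- pin_tip (a point): Centre of the flat 7.4 mm wide tip of the linchpin, 52 mm below its origin; only the last 2 mm of the shank taper.
- ring (a joint): Ring angle (rad): 0 level, pointing to the pin's -x; starts at -0.3 (raised, open stop); 1.57 locked, straight down with its far bar under the pin's tip. Over-centre spring: pushes back to open below 0.55, snaps it shut above. Pushing at the far bar takes up to about 5 N. Wire 4.4 mm thick, side wires 47 mm apart (centre lines).
- ring_bar (a point): Middle of the ring's straight far bar (26 mm long, 4.4 mm thick, along the pin's y), 66 mm from the hinge. It swings down in an arc about the hinge.
- jug: Closed grey plastic jug, 75 x 110 mm and 155 mm high, a bystander. Origin: centre of the underside.
- funnel: Stainless funnel standing on its 104 mm wide mouth, 115 mm high, a bystander. Origin: centre of the underside.
- screwdriver: Stubby screwdriver lying on the bench, 110 mm long, a bystander.
There are look-alikes about, which are no part of the job. Leave any purple or red look-alike of the linchpin alone.

How it is judged:
On the way, in this order (a step that is already met when the one before it is completed fails the run):
1. the pin is fully home in sleeve and drawbar, ring still open (z of linchpin in the frame of slot between -0.004 and 0.002 m and horizontal distance between linchpin and slot below 0.018 m and angle between linchpin's own z axis and vertical below 0.08 rad and value of joint ring below 0.3 rad), for 0.2 s.
2. the ring has snapped over the pin's end (value of joint ring above 1.45 rad), for 0.2 s.
At the end, for the whole second after the job is handed in: The linchpin stands in the hitch with its collar within 2 mm of the sleeve's top, within 18 mm of the slot's centre in plan and upright within 0.08 rad, in line with the hitch within 0.3 rad, its ring shut beyond 1.45 rad, at rest and released (z of linchpin in the frame of slot between -0.004 and 0.002 m and horizontal distance between linchpin and slot below 0.018 m and angle between linchpin's own z axis and vertical below 0.08 rad and angle between the x axis of linchpin and the x axis of hitch, either way round below 0.3 rad and value of joint ring above 1.45 rad and linear speed of linchpin below 0.02 m/s); the robot touches nothing.
It fails at once if the linchpin is forced against the hitch with more than 30 N (contact force between linchpin and hitch above 30 N).
It fails at once if the robot presses on the hitch with more than 30 N (contact force between the arm and hitch above 30 N).
It fails at once if the jug is moved more than 20 mm (distance of jug from where it was at the start of the episode above 0.02 m).
It fails at once if the funnel is moved more than 20 mm (distance of funnel from where it was at the start of the episode above 0.02 m).
It fails at once if the screwdriver is moved more than 20 mm (distance of screwdriver from where it was at the start of the episode above 0.02 m).
It also fails if it takes over 72 s, if anything falls off the work surface, if the arm or the gripper's body presses on something with over 40 N, if the wrist force passes 120 N, or if a joint passes its speed limit or range.

### The arm

A 7-joint arm with a two-finger parallel gripper is mounted at the origin on the work surface. World frame = base frame: x ahead of the robot, y to its left, z up, the work surface at z = 0. Lengths are in m, angles in rad, forces in N, time in s.
With the tool pointing down it reaches from about 0.4 to 0.85 m from the base axis. Payload 4.5 kg.
Tool frame: the origin (TCP) lies on the centre line of the jaws, within the pads' length; the fingertips stand 17 mm ahead of it and the grasp point (between the pads) lies 2 mm behind it (r.tip_reach is the distance from the TCP to the fingertips, in m); z points along the fingers, y is the line along which they close (so a half turn about z gives the same grasp; the last joint's range is limited). The gripper opens to 88 mm and grips with 3 to 60 N. Pads are 18 mm wide; open, the fingers measure 123 mm over their backs; the gripper's body (75 mm by 187 mm) begins 45 mm behind the grasp point.
Start: joints at [1.151, 0.689, -0.195, 1.565, 0.157, 0.902, -0.215], TCP at [0.274, -0.562, 0.256] pointing down, gripper open.
Joint ranges: [-3.01, 3.01], [-0.46, 2.08], [-1.47, 1.51], [0.13, 2.56], [-1, 4.14], [0.04, 2.09], [-2.66, 2.66]. Speed limits (rad/s): [2.57, 2.57, 3.14, 3.14, 3.14, 3.14, 3.14].

### API

Orientations are given as a unit quaternion [x, y, z, w].
In Python, from plant import r gives the robot as it stands.
- The arm moves only by the tool step_arm, never from a script. Its argument "steps" is a list of rows, each a list of 7 numbers: the shift along the tool's x, y, z in cm, then the turn, a rotation vector about the tool's x, y, z in degrees, then the gripper's target within -1 to 1 (shut at 1, half-way at 0, fully open at -1). A call has 1 to 8 rows; each row shifts and turns the commanded pose from where the row before left it, along the tool's axes as they then stand; what a row does not reach is not made up. A row lasts 1/8 s, in which the tool goes at most 62.5 mm and 10.7 degrees, less where a joint would pass 70% of its speed; a pose out of reach is approached as far as the arm can. A call with a gripper value outside its range is refused whole. The fingers move at their own pace and stop on an object; "force" is the grip in N (left out, the last holds). Time passes only in rows, so rows that do not move let the fingers close. It gives the time, the measured TCP pose, the force, the opening and the grip force at its end, in the units of the state.
- r.get_state(): the state, without advancing time (a new reading comes with each control period).
- r.snapshot(name): name is "scene" or "top"; returns a dict with "pixels" (400x640x3 uint8, red, green, blue), "fx", "fy", "cx", "cy" (pixels), "dist_coeffs" ([k1, k2, p1, p2, k3] as OpenCV has them; the pictures are not rectified), "cam_to_world" (4x4, takes a point from camera to world coordinates). Camera axes: x right, y down, z forward; pixel columns grow to the right and rows downward; lengths in m; the calibration is good to about 2 mm. A picture is of the moment at which its call begins. There is no depth.
- r.finish_job(): hands the job in; it is judged then, once.
The state is a dict: "clock": time; "q": joint angles; "qd": joint speeds; "joint_torque": joint torques, N m; "tool_pos": TCP position; "eef_rot": TCP orientation; "contact_force": force on the tool from outside, world axes, zero at the start; "moment": the same for the moment, N m; "opening": opening from 0.0 (shut) to 1.0 (fully open); "finger_force": force on a finger pad.
Only numpy, scipy, OpenCV 4.12 (cv2) and the standard library are available. Lean on these libraries where they do the work, as an engineer would, in place of code of your own. Each camera call takes 0.05 s, during which the arm holds its last target. There are 200 camera calls.

## Working session

There is one attempt and no reset: what is moved stays moved. The work goes in short steps, Python scripts to look and compute and a tool call to move; the robot and the scene stay as the last step left them, time stands still between calls to the robot, and variables do not carry over. Pictures are saved under pics/ and viewed, at most 10 in all, crops included, and the job is handed in when it is done.

Besides the shell and the picture viewer there is one more tool, called after "Emit:" as a command line: name --pt "numbers of a row" for each row, then --argument value for the rest. step_arm: Moves the arm, as the interface text tells. Its arguments: {"type":"object","properties":{"steps":{"type":"array","items":{"type":"array","items":{"type":"number"}}},"force":{"type":"number"}},"required":["steps"]}

```bash
mkdir -p pics; ls
python3 - <<'E'
from plant import r
import cv2,numpy as np
for n in("scene","top"):
    s=r.snapshot(n);cv2.imwrite(f"pics/{n}0.png",s["pixels"][:,:,::-1])
    print(n,s["fx"],s["fy"],s["cx"],s["cy"],s["dist_coeffs"]);print(np.round(s["cam_to_world"],4))
st=r.get_state();print(st)
E
```

```text
pics
scene 373.28109320153504 373.28109320153504 321.13597095080206 201.12514950083454 [0.00175935 0.         0.         0.         0.        ]
[[-0.3315  0.778  -0.5336  0.992 ]
 [ 0.9434  0.2804 -0.1772  0.108 ]
 [ 0.0117 -0.5622 -0.8269  0.8529]
 [ 0.      0.      0.      1.    ]]
top 447.7844514320183 447.7844514320183 323.8356512449744 199.83239724193496 [-0.02949985  0.          0.          0.          0.        ]
[[ 0.0245 -0.9954  0.093   0.3619]
 [-0.9997 -0.0249 -0.0032 -0.0679]
 [ 0.0055 -0.0928 -0.9957  1.3898]
 [ 0.      0.      0.      1.    ]]
{'clock': 0.1, 'q': array([ 1.15079698,  0.68988723, -0.19450852,  1.56622132,  0.15730078,
        0.90248282, -0.21511029]), 'qd': array([ 0.00084158, -0.00296651,  0.00144053, -0.0037452 , -0.00139703,
        0.00036898, -0.00063072]), 'joint_torque': array([-2.63769063e-03, -5.28493953e+01, -1.27140820e+00, -1.53835863e+01,
       -5.26253390e-02,  1.92786349e-03,  4.03309070e-05]), 'tool_pos': array([ 0.27371738, -0.56129067,  0.25500293]), 'eef_rot': array([ 9.74361986e-01,  2.24984607e-01, -2.40704240e-04, -7.67660550e-04]), 'contact_force': array([ 0.11297199, -0.5080259 ,  0.31684521]), 'moment': array([ 0.01128872, -0.02193157,  0.03437928]), 'finger_force': 0.0, 'opening': 0.9996667403007727}
```

View pics/scene0.png

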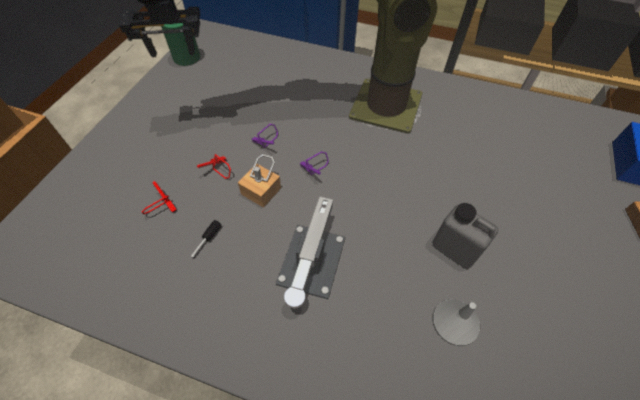

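View pics/top0.png

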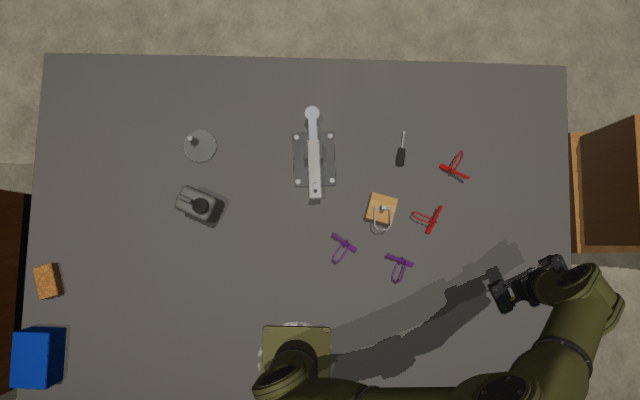

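The scene view shows the block at (259,184) with the linchpin, ring towards the robot. The sleeve runs from its slot and open end near (325,205) to the ball at (295,297). In the top view the block is at (381,208) and the open end at (316,198). Next I'll enlarge both.

Run:
```python
import cv2,numpy as np
a=cv2.imread("pics/top0.png");b=cv2.imread("pics/scene0.png")
def c(i,x,y,w,h,k): return cv2.resize(i[y:y+h,x:x+w],None,fx=k,fy=k,interpolation=cv2.INTER_CUBIC)
t=np.vstack([np.hstack([c(a,355,185,50,50,6),c(a,290,160,50,50,6)]),np.hstack([c(b,235,150,50,50,6),c(b,300,190,50,50,6)])])
cv2.imwrite("pics/crop0.png",t)
```

```text
(no output)
```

View pics/crop0.png

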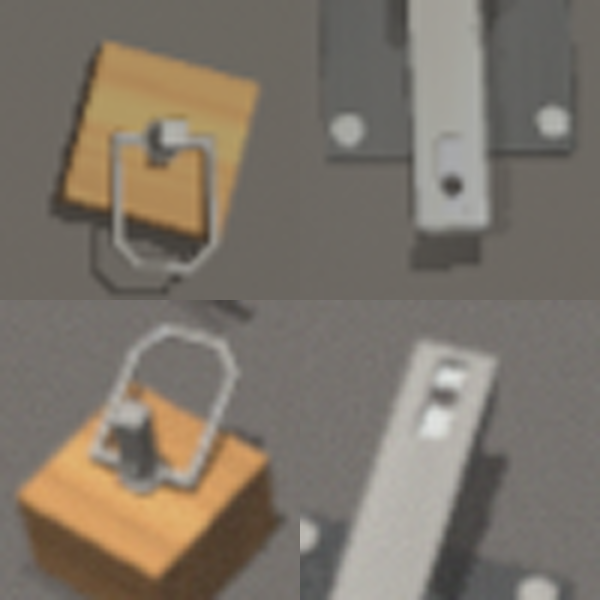

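The crops show:
- **Drawbar hole:** it is visible in the slot at about top (315.3,190.8) and scene (324.1,206.0), close to the slot's middle.
- **Post top:** about top (383.7,207.2).
- **Ring:** points down the image in the top view.

Next I'll turn these into positions.

```bash
cat > h.py <<'E'
import cv2,numpy as np
from plant import r
def snap(n): return r.snapshot(n)
def ray(s,p):
    K=np.array([[s["fx"],0,s["cx"]],[0,s["fy"],s["cy"]],[0,0,1]])
    u=cv2.undistortPoints(np.array([[p]],float),K,np.array(s["dist_coeffs"],float))[0,0]
    T=np.array(s["cam_to_world"]);return T[:3,3],T[:3,:3]@np.array([u[0],u[1],1])
def plane(s,p,z):
    o,d=ray(s,p);return o+d*(z-o[2])/d[2]
def tri(s1,p1,s2,p2):
    o1,d1=ray(s1,p1);o2,d2=ray(s2,p2)
    t=np.linalg.lstsq(np.c_[d1,-d2],o2-o1,rcond=None)[0]
    a,b=o1+d1*t[0],o2+d2*t[1];return (a+b)/2,np.linalg.norm(a-b)
E
python3 - <<'E'
from h import *
np.set_printoptions(precision=4,suppress=True)
t=snap("top");s=snap("scene")
T=lambda x,y:(x/6+355-.4,y/6+185-.4)
U=lambda x,y:((x-300)/6+290-.4,y/6+160-.4)
S=lambda x,y:(x/6+235-.4,(y-300)/6+150-.4)
V=lambda x,y:((x-300)/6+300-.4,(y-300)/6+190-.4)
print("block top",[plane(t,T(*p),.055)[:2] for p in((103,42),(260,85),(65,200))])
print("post top",plane(t,T(173,133),.1),plane(s,S(130,410),.1),tri(t,T(173,133),s,S(130,410)))
print("ring bar",plane(t,T(162,267),.0805),plane(s,S(192,333),.0805),tri(t,T(162,267),s,S(192,333)))
for p in((117,140),(117,235),(213,145),(215,235)): print("ring side",plane(t,T(*p),.065 if p[1]<200 else .078))
print("end corners",[plane(t,U(*p),.094) for p in((417,229),(489,227))],[plane(s,V(*p),.094) for p in((421,341),(497,357))])
print("hole",plane(t,U(452,185),.0885),plane(s,V(445,396),.0885))
print("slot ends scene",plane(s,V(455,360),.094),plane(s,V(433,438),.094))
g=t["pixels"].astype(int).sum(2)/3
L=[];R=[]
for y in range(166,196,3):
    row=g[y,300:335]; c=np.arange(300,335)
    th=135; i=np.where(row>th)[0]
    l=i[0];e=i[-1]
    lx=300+l-(row[l]-th)/(row[l]-row[l-1]);rx=300+e+(row[e]-th)/(row[e]-row[e+1])
    P,Q=plane(t,(lx,y),.094),plane(t,(rx,y),.094);L.append(P);R.append(Q);print(y,P[:2],Q[:2],P[1]-Q[1])
E
```

```text
block top [array([ 0.5149, -0.2154]), array([ 0.4952, -0.2942]), array([ 0.4353, -0.1976])]
post top [ 0.4664 -0.2448  0.1   ] [ 0.465  -0.2458  0.1   ] (array([ 0.4664, -0.2447,  0.102 ]), np.float64(0.0003959660386438496))
ring bar [ 0.4024 -0.2429  0.0805] [ 0.4008 -0.2476  0.0805] (array([ 0.403 , -0.2442,  0.084 ]), np.float64(0.003731460466432386))
ring side [ 0.4651 -0.2219  0.065 ]
ring side [ 0.4176 -0.221   0.078 ]
ring side [ 0.4638 -0.2695  0.065 ]
ring side [ 0.4187 -0.269   0.078 ]
end corners [array([ 0.4878, -0.029 ,  0.094 ]), array([ 0.4896, -0.0639,  0.094 ])] [array([ 0.4901, -0.0625,  0.094 ]), array([ 0.4871, -0.0304,  0.094 ])]
hole [ 0.5103 -0.0453  0.0885] [ 0.509  -0.0454  0.0885]
slot ends scene [ 0.4944 -0.0462  0.094 ] [ 0.5332 -0.0422  0.094 ]
166 [ 0.5811 -0.0243] [ 0.5819 -0.0563] 0.03202250630595648
169 [ 0.5722 -0.0242] [ 0.5731 -0.0578] 0.03362056101088954
172 [ 0.5634 -0.0257] [ 0.5642 -0.0581] 0.03247642590895529
175 [ 0.5546 -0.0258] [ 0.5554 -0.059 ] 0.033128378414328453
178 [ 0.5457 -0.026 ] [ 0.5475 -0.0982] 0.07225228263373674Traceback (most recent call last):
  File "<stdin>", line 21, in <module>
IndexError: index 35 is out of bounds for axis 0 with size 35
```

Emit:
step_arm --pt "0 0 0 0 0 9 -1" --pt "0 0 0 0 0 9 -1" --pt "0 0 0 0 0 9 -1" --pt "2.4 -4 0 0 0 0 -1" --pt "2.4 -4 0 0 0 0 -1" --pt "2.4 -4 0 0 0 0 -1" --pt "2.4 -4 0 0 0 0 -1" --pt "2.4 -4 0 0 0 0 -1" --force 25

```text
clock: 1.2
tool_pos: [0.3982, -0.3625, 0.2557]
eef_rot: [1.0, -0.009, 0.0, -0.0]
contact_force: [1.0, 0.2, -0.3]
opening: 1.0
finger_force: 0.0
```

Emit:
step_arm --pt "2.4 -4 0 0 0 0 -1" --pt "2.4 -4 0 0 0 0 -1" --pt "1 -2 0 0 0 0 -1" --pt "0 0 0 0 0 0 -0.4" --pt "0 0 0 0 0 0 -0.4"

```text
clock: 1.82
tool_pos: [0.4563, -0.2663, 0.2557]
eef_rot: [1.0, -0.01, -0.0, 0.001]
contact_force: [-0.5, 0.6, -0.0]
opening: 0.798
finger_force: 0.0
```

Emit:
step_arm --pt "0.95 -2.15 4 0 0 0 -0.4" --pt "0 0 5 0 0 0 -0.4" --pt "0 0 4 0 0 0 -0.4" --pt "0 0 0 0 0 0 -0.4" --pt "0 0 0 0 0 0 -0.4"

```text
clock: 2.45
tool_pos: [0.4673, -0.2451, 0.1269]
eef_rot: [1.0, -0.01, 0.001, 0.001]
contact_force: [0.1, -1.6, 0.6]
opening: 0.697
finger_force: 0.0
```

Run:
```python
from h import *
s=snap("scene");t=snap("top")
c=lambda i,x,y:cv2.resize(i[y:y+75,x:x+75,::-1],None,fx=5,fy=5,interpolation=cv2.INTER_CUBIC)
cv2.imwrite("pics/near.png",np.hstack([c(s["pixels"],225,130),c(t["pixels"],345,170)]))
st=r.get_state();print(st["tool_pos"],st["contact_force"])
```

```text
[ 0.46794113 -0.24474313  0.12749899] [-0.83727615 -0.35558828 -0.21913952]
```

View pics/near.png

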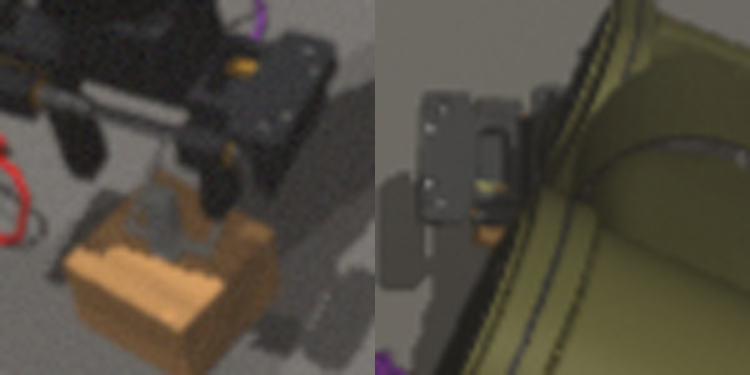

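The fingers straddle the post, seen at scene about (256,172). I'll lower the arm and grip.

Emit:
step_arm --pt "-0.15 0 2 0 0 0 -0.4" --pt "0 0 1.9 0 0 0 -0.4" --pt "0 0 0 0 0 0 -0.4" --pt "0 0 0 0 0 0 1" --pt "0 0 0 0 0 0 1" --pt "0 0 0 0 0 0 1" --pt "0 0 0 0 0 0 1" --pt "0 0 0 0 0 0 1"

```text
clock: 3.55
tool_pos: [0.4657, -0.2442, 0.0869]
eef_rot: [1.0, -0.009, 0.0, 0.001]
contact_force: [-0.7, -5.1, -1.7]
opening: 0.157
finger_force: 18.5
```

Emit:
step_arm --pt "0 0 -1 0 0 0 1" --pt "0 0 -2.5 0 0 0 1" --pt "0 0 -3.5 0 0 0 1" --pt "0 0 -4 0 0 0 1" --pt "0 0 0 0 0 0 1" --pt "0 0 0 0 0 0 1" --pt "0 0 0 0 0 0 1"

```text
clock: 4.42
tool_pos: [0.4646, -0.2429, 0.1955]
eef_rot: [1.0, -0.009, -0.001, -0.001]
contact_force: [0.2, 0.7, -1.7]
opening: 0.155
finger_force: 24.8
```

Run:
```python
from h import *
s=snap("scene");t=snap("top")
c=lambda i,x,y:cv2.resize(i[y:y+75,x:x+75,::-1],None,fx=5,fy=5,interpolation=cv2.INTER_CUBIC)
cv2.imwrite("pics/lift.png",np.hstack([c(s["pixels"],225,110),c(t["pixels"],350,180)]))
for i in range(3):
    st=r.get_state();print(st["tool_pos"],st["contact_force"],st["opening"],st["moment"])
```

```text
[ 0.4649017  -0.24315507  0.1956112 ] [-0.72233845  0.14063337 -1.83088922] 0.15460714397049719 [0.07763563 0.02465597 0.02184012]
[ 0.4649017  -0.24315507  0.1956112 ] [-0.72233845  0.14063337 -1.83088922] 0.15460714397049719 [0.07763563 0.02465597 0.02184012]
[ 0.4649017  -0.24315507  0.1956112 ] [-0.72233845  0.14063337 -1.83088922] 0.15460714397049719 [0.07763563 0.02465597 0.02184012]
```

View pics/lift.png

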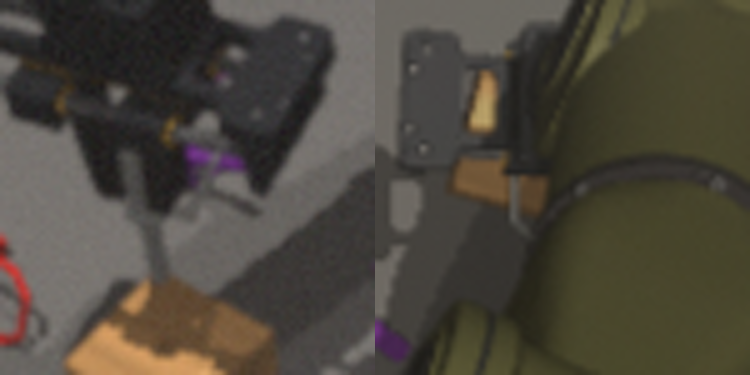

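The pin is lifted upright with its weight on the tool, its tip at scene about (257,165). I'll carry it above the slot.

Emit:
step_arm --pt "0 0 0 0 0 -5 1" --pt "1 -3.3 0 0 0 0 1" --pt "1 -4.1 0 0 0 0 1" --pt "1 -4.1 0 0 0 0 1" --pt "1 -4.1 0 0 0 0 1" --pt "1 -3 0 0 0 0 1" --pt "0.8 -0.9 0 0 0 0 1" --pt "0 0 0 0 0 0 1"

```text
clock: 5.52
tool_pos: [0.5103, -0.0453, 0.1964]
eef_rot: [0.999, 0.035, 0.0, 0.0]
contact_force: [-0.9, 0.1, -1.8]
opening: 0.157
finger_force: 24.8
```

Emit:
step_arm --pt "0 0 0 0 0 0 1" --pt "0 0 0 0 0 0 1"

```text
clock: 5.78
tool_pos: [0.5094, -0.0466, 0.1967]
eef_rot: [0.999, 0.034, -0.0, 0.0]
contact_force: [-0.7, 1.1, -2.1]
opening: 0.157
finger_force: 24.8
```

Run:
```python
from h import *
s=snap("scene");t=snap("top")
c=lambda i,x,y:cv2.resize(i[y:y+50,x:x+50,::-1],None,fx=8,fy=8,interpolation=cv2.INTER_CUBIC)
cv2.imwrite("pics/over.png",np.hstack([c(s["pixels"],300,170),c(t["pixels"],290,165)]))
st=r.get_state();print(st["tool_pos"],st["eef_rot"],st["contact_force"])
```

```text
[ 0.50958082 -0.04599859  0.19674464] [ 9.99419733e-01  3.40609540e-02 -8.67099094e-05  2.05294299e-04] [-0.6386961   1.09443813 -2.11956621]
```

View pics/over.png

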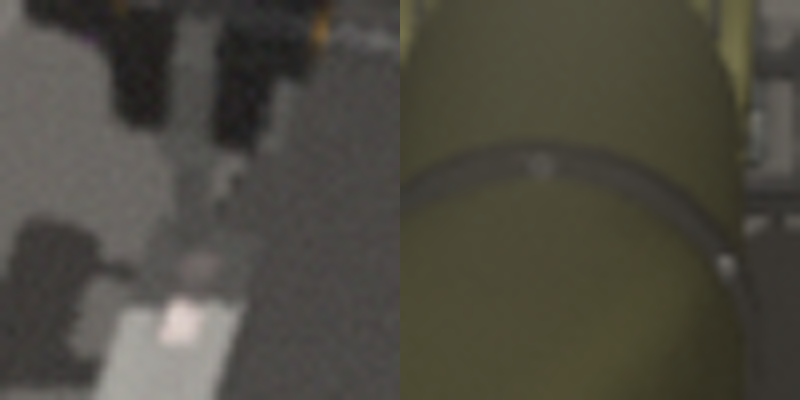

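The pin hangs over the sleeve, its shank at scene about (324,190). The lit end of the slot is at (323,210). I'll correct y and go down to just above the sleeve.

Emit:
step_arm --pt "0 -0.1 0.7 0 0 0 1" --pt "0 0 0.8 0 0 0 1" --pt "0 0 0 0 0 0 1" --pt "0 0 0 0 0 0 1"

```text
clock: 6.38
tool_pos: [0.5098, -0.044, 0.1816]
eef_rot: [0.999, 0.035, -0.0, 0.0]
contact_force: [1.1, 0.4, -2.0]
opening: 0.156
finger_force: 24.8
```

Run:
```python
from h import *
np.set_printoptions(precision=4,suppress=True)
P=[];F=[]
for i in range(8):
    s=snap("scene");st=r.get_state();P.append(st["tool_pos"]);F.append(st["contact_force"])
print(np.array(P),np.mean(P,0),np.mean(F,0),np.std(F,0))
i=s["pixels"][175:225,298:348,::-1]
i=np.clip((i.astype(float)-30)*2.2,0,255).astype(np.uint8)
cv2.imwrite("pics/tip.png",cv2.resize(i,None,fx=11,fy=11,interpolation=cv2.INTER_CUBIC))
```

```text
[[ 0.5099 -0.044   0.1817]
 [ 0.5099 -0.044   0.1818]
 [ 0.5099 -0.044   0.1819]
 [ 0.5099 -0.044   0.1819]
 [ 0.5099 -0.044   0.1819]
 [ 0.5099 -0.044   0.1819]
 [ 0.5099 -0.044   0.1819]
 [ 0.5098 -0.044   0.1818]] [ 0.5099 -0.044   0.1818] [-0.1727  0.2364 -1.9558] [0.5369 0.4122 0.5722]
```

View pics/tip.png

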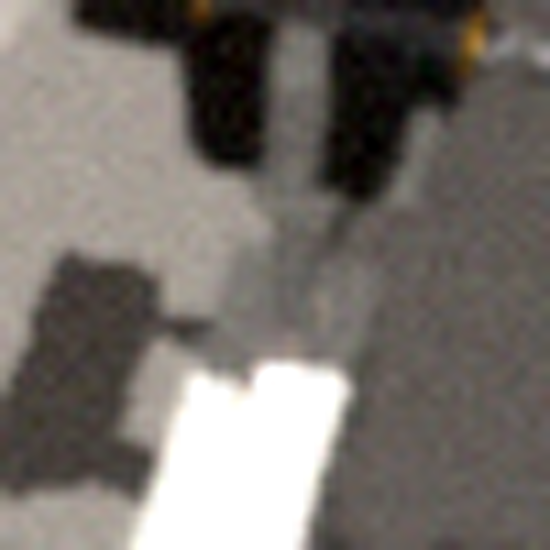

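The view is dim, but the pin tip at about scene (324.5,203) lines up with the slot. I'll feel my way down in small steps.

Emit:
step_arm --pt "0 0.05 0.2 0 0 0 1" --pt "0 0 0.2 0 0 0 1" --pt "0 0 0.1 0 0 0 1" --pt "0 0 0 0 0 0 1"

```text
clock: 7.28
tool_pos: [0.5097, -0.0445, 0.1766]
eef_rot: [0.999, 0.035, -0.0, 0.0]
contact_force: [-0.1, -0.2, -2.3]
opening: 0.154
finger_force: 24.8
```

Emit:
step_arm --pt "0 0 0.1 0 0 0 1" --pt "0 0 0.1 0 0 0 1" --pt "0 0 0.1 0 0 0 1" --pt "0 0 0 0 0 0 1"

```text
clock: 7.78
tool_pos: [0.5097, -0.0445, 0.1736]
eef_rot: [0.999, 0.035, -0.0, 0.0]
contact_force: [-0.5, -0.1, -2.6]
opening: 0.16
finger_force: 24.8
```

Emit:
step_arm --pt "0 0 0.1 0 0 0 1" --pt "0 0 0.1 0 0 0 1" --pt "0 0 0 0 0 0 1"

```text
clock: 8.15
tool_pos: [0.5097, -0.0445, 0.1716]
eef_rot: [0.999, 0.035, -0.0, 0.0]
contact_force: [0.2, -0.8, -2.5]
opening: 0.154
finger_force: 24.8
```

Emit:
step_arm --pt "0 0 0.1 0 0 0 1" --pt "0 0 0.1 0 0 0 1" --pt "0 0 0 0 0 0 1"

```text
clock: 8.52
tool_pos: [0.5097, -0.0445, 0.1696]
eef_rot: [0.999, 0.035, -0.0, 0.0]
contact_force: [-0.1, -0.1, -2.5]
opening: 0.157
finger_force: 24.8
```

The tip is already in the drawbar hole without any contact force. I'll keep going down.

Emit:
step_arm --pt "0 0 0.2 0 0 0 1" --pt "0 0 0.2 0 0 0 1" --pt "0 0 0.2 0 0 0 1" --pt "0 0 0 0 0 0 1"

```text
clock: 9.02
tool_pos: [0.5097, -0.0445, 0.1635]
eef_rot: [0.999, 0.035, -0.0, 0.0]
contact_force: [-0.0, -0.4, -2.6]
opening: 0.154
finger_force: 24.8
```

Emit:
step_arm --pt "0 0 0.3 0 0 0 1" --pt "0 0 0.3 0 0 0 1" --pt "0 0 0.3 0 0 0 1" --pt "0 0 0.3 0 0 0 1" --pt "0 0 0 0 0 0 1"

```text
clock: 9.65
tool_pos: [0.5097, -0.0445, 0.1514]
eef_rot: [0.999, 0.035, -0.0, 0.0]
contact_force: [0.2, -1.4, -2.5]
opening: 0.154
finger_force: 24.8
```

Emit:
step_arm --pt "0 0 0.4 0 0 0 1" --pt "0 0 0.4 0 0 0 1" --pt "0 0 0.4 0 0 0 1" --pt "0 0 0.4 0 0 0 1" --pt "0 0 0 0 0 0 1"

```text
clock: 10.28
tool_pos: [0.5097, -0.0446, 0.1353]
eef_rot: [0.999, 0.035, -0.0, 0.0]
contact_force: [-1.2, -1.4, -3.4]
opening: 0.157
finger_force: 24.8
```

Emit:
step_arm --pt "0 0 0.3 0 0 0 1" --pt "0 0 0.3 0 0 0 1" --pt "0 0 0.1 0 0 0 1" --pt "0 0 0 0 0 0 1"

```text
clock: 10.78
tool_pos: [0.5097, -0.0446, 0.1286]
eef_rot: [0.999, 0.035, -0.0, 0.0]
contact_force: [-0.5, -1.7, -2.0]
opening: 0.158
finger_force: 24.8
```

Emit:
step_arm --pt "0 0 0.1 0 0 0 1" --pt "0 0 0.05 0 0 0 1" --pt "0 0 0 0 0 0 1"

```text
clock: 11.15
tool_pos: [0.5098, -0.0447, 0.1273]
eef_rot: [0.999, 0.035, 0.0, 0.0]
contact_force: [-0.7, -3.7, -0.4]
opening: 0.155
finger_force: 24.8
```

Emit:
step_arm --pt "0 0 0.05 0 0 0 1" --pt "0 0 0.05 0 0 0 1" --pt "0 0 0 0 0 0 1"

```text
clock: 11.52
tool_pos: [0.5098, -0.0446, 0.1262]
eef_rot: [0.999, 0.035, 0.0, 0.0]
contact_force: [-1.6, -4.3, -0.5]
opening: 0.154
finger_force: 24.8
```

Emit:
step_arm --pt "0 0.03 0.05 0 0 0 1" --pt "0 0 0.05 0 0 0 1" --pt "0 0 0 0 0 0 1"

```text
clock: 11.9
tool_pos: [0.5099, -0.0448, 0.1257]
eef_rot: [0.999, 0.035, 0.0, 0.0]
contact_force: [-1.8, -1.8, 5.5]
opening: 0.158
finger_force: 24.8
```

Seated: 5.5 N upward at the expected height. I'll open the gripper and lift away.

Emit:
step_arm --pt "0 0 0 0 0 0 -0.4" --pt "0 0 0 0 0 0 -0.4" --pt "0 0 0 0 0 0 -0.4" --pt "0 0 0 0 0 0 -0.4" --pt "0 0 0 0 0 0 -0.4"

```text
clock: 12.52
tool_pos: [0.5098, -0.0447, 0.1252]
eef_rot: [0.999, 0.035, 0.0, -0.0]
contact_force: [-0.9, 0.1, 0.5]
opening: 0.689
finger_force: 0.0
```

Emit:
step_arm --pt "0 0 -1 0 0 0 -0.4" --pt "0 0 -3 0 0 0 -0.4" --pt "0 0 -4 0 0 0 -0.4" --pt "-4 0 0 0 0 0 1" --pt "-4 0 0 0 0 0 1" --pt "-4 0 0 0 0 0 1" --pt "0 0 0 0 0 0 1" --pt "0 0 0 0 0 0 1"

```text
clock: 13.52
tool_pos: [0.3915, -0.0531, 0.2058]
eef_rot: [0.999, 0.035, 0.001, 0.0]
contact_force: [0.7, 0.4, 0.1]
opening: 0.155
finger_force: 0.0
```

Run:
```python
from h import *
s=snap("scene");t=snap("top")
c=lambda i,x,y:cv2.resize(i[y:y+60,x:x+60,::-1],None,fx=6.6,fy=6.6,interpolation=cv2.INTER_CUBIC)
cv2.imwrite("pics/seat.png",np.hstack([c(s["pixels"],295,155),c(t["pixels"],285,165)]))
st=r.get_state();print(st["tool_pos"],st["opening"],st["contact_force"])
```

```text
[ 0.39179675 -0.05302911  0.20547874] 0.06614222907097464 [-0.17578619  0.17611563 -0.25504872]
```

View pics/seat.png

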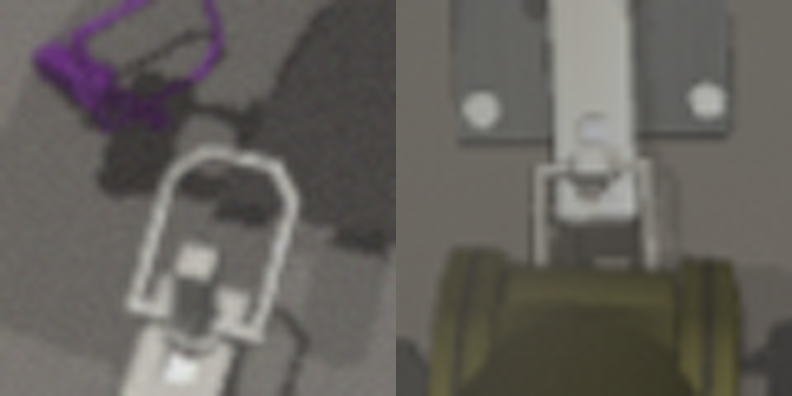

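The pin is home with its collar on the sleeve and the ring open off the sleeve's end. The far bar is at scene about (330,178). Next I'll position the shut fingertips above the bar.

Emit:
step_arm --pt "3 0 0 0 0 0 1" --pt "2.85 0 0 0 0 0 1" --pt "0 0 3 0 0 0 1" --pt "0 0 3 0 0 0 1" --pt "0 0 0 0 0 0 1" --pt "0 0 0 0 0 0 1"

```text
clock: 14.38
tool_pos: [0.4493, -0.049, 0.1458]
eef_rot: [0.999, 0.035, 0.001, 0.0]
contact_force: [0.9, -1.0, -0.5]
opening: 0.007
finger_force: 0.0
```

Emit:
step_arm --pt "0 0 0.5 0 0 0 1" --pt "0 0 0.5 0 0 0 1" --pt "0 0 0.5 0 0 0 1" --pt "0 0 0.5 0 0 0 1"

```text
clock: 14.88
tool_pos: [0.4469, -0.0493, 0.1249]
eef_rot: [0.999, 0.035, -0.001, 0.0]
contact_force: [-2.5, 0.4, 3.6]
opening: 0.002
finger_force: 2.3
```

Emit:
step_arm --pt "0.2 0 0.6 0 0 0 1" --pt "0 0 0.6 0 0 0 1" --pt "0 0 0.6 0 0 0 1" --pt "0.2 0 0.5 0 0 0 1"

```text
clock: 15.38
tool_pos: [0.4526, -0.0487, 0.1017]
eef_rot: [0.999, 0.035, 0.0, -0.0]
contact_force: [-2.2, 0.5, 2.7]
opening: 0.006
finger_force: 1.6
```

Emit:
step_arm --pt "0.1 0 0.5 0 0 0 1" --pt "0.1 0 0.5 0 0 0 1" --pt "0.1 0 0.5 0 0 0 1" --pt "0.1 0 0.4 0 0 0 1" --pt "0 0 0 0 0 0 1"

```text
clock: 16.0
tool_pos: [0.4564, -0.0484, 0.0829]
eef_rot: [0.999, 0.035, -0.0, -0.0]
contact_force: [0.2, 0.3, -0.3]
opening: 0.004
finger_force: 0.2
```

The force is gone, so the ring has probably snapped over. I'll back off and check.

Emit:
step_arm --pt "-3 0 0 0 0 0 1" --pt "-4 0 -2 0 0 0 1" --pt "-4 0 -4 0 0 0 1" --pt "0 4 -5 0 0 0 1" --pt "0 5 -4 0 0 0 1" --pt "0 5 0 0 0 0 1" --pt "0 5 0 0 0 0 1" --pt "0 0 0 0 0 0 1"

```text
clock: 17.0
tool_pos: [0.3638, -0.2481, 0.2353]
eef_rot: [1.0, 0.031, -0.004, 0.0]
contact_force: [0.1, -0.0, 0.2]
opening: 0.004
finger_force: 0.0
```

Run:
```python
from h import *
s=snap("scene");t=snap("top")
c=lambda i,x,y:cv2.resize(i[y:y+60,x:x+60,::-1],None,fx=6.6,fy=6.6,interpolation=cv2.INTER_CUBIC)
cv2.imwrite("pics/shut.png",np.hstack([c(s["pixels"],295,165),c(t["pixels"],285,165)]))
st=r.get_state();print(st["tool_pos"],st["clock"],st["contact_force"])
```

```text
[ 0.36382514 -0.24383595  0.23510237] 17.1 [-0.02433596  0.71844071  0.26136311]
```

View pics/shut.png

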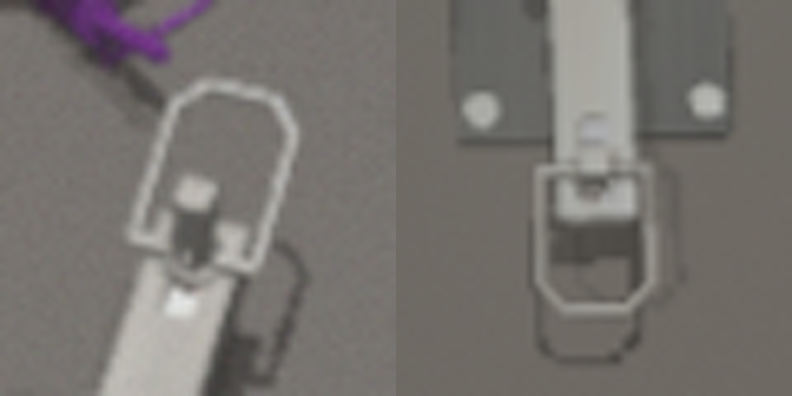

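The ring slipped off the fingertip and sprang back open: its bar is at scene (329,178) and top (314.7,211.7). The pin is still seated. My fingers sat too far to +x of the bar, so I'll measure the bar and follow its arc centrally.

Run:
```python
from h import *
s=snap("scene");t=snap("top")
a,b=(314.7-.4,211.7-.4),(329.1-.4,177.9-.4)
print(plane(t,a,.1195),plane(s,b,.1195),tri(t,a,s,b)); st=r.get_state();print(st["tool_pos"],st["eef_rot"])
```

```text
[ 0.4470438  -0.04562764  0.1195    ] [ 0.4453898  -0.05504375  0.1195    ] (array([ 0.44792042, -0.04982136,  0.12451284]), np.float64(0.00856244343930681))
[ 0.36429546 -0.24260838  0.2351842 ] [ 0.99933906  0.03606941 -0.00433394 -0.00128768]
```

Emit:
step_arm --pt "2 -4 0 0 0 0 1" --pt "2 -4 0 0 0 0 1" --pt "2 -4 0 0 0 0 1" --pt "2 -4 0 0 0 0 1" --pt "1.6 -2.7 2 0 0 0 1" --pt "0 0 3 0 0 0 1" --pt "0 0 3 0 0 0 1" --pt "0 0 0 0 0 0 1"

```text
clock: 18.2
tool_pos: [0.445, -0.0493, 0.1537]
eef_rot: [0.999, 0.037, -0.006, -0.001]
contact_force: [0.3, 0.8, 1.1]
opening: 0.01
finger_force: 0.0
```

Emit:
step_arm --pt "0 0 0 0 0 0 1" --pt "0 0 0 0 0 0 1"

```text
clock: 18.45
tool_pos: [0.4475, -0.0508, 0.1561]
eef_rot: [0.999, 0.035, -0.003, -0.001]
contact_force: [-0.4, -0.3, 0.4]
opening: 0.008
finger_force: 0.0
```

Emit:
step_arm --pt "0 -0.1 1 0 0 0 1" --pt "-0.1 0 1 0 0 0 1" --pt "-0.1 0 1 0 0 0 1" --pt "0 0 0.7 0 0 0 1"

```text
clock: 18.95
tool_pos: [0.4433, -0.0502, 0.1172]
eef_rot: [0.999, 0.035, -0.005, -0.0]
contact_force: [-1.8, -0.1, 4.0]
opening: -0.0
finger_force: 2.2
```

Emit:
step_arm --pt "0.05 0 0.5 0 0 0 1" --pt "0.1 0 0.5 0 0 0 1" --pt "0.1 0 0.5 0 0 0 1"

```text
clock: 19.32
tool_pos: [0.4469, -0.0499, 0.1027]
eef_rot: [0.999, 0.035, -0.004, -0.001]
contact_force: [-3.7, -0.1, 3.7]
opening: 0.007
finger_force: 1.7
```

Emit:
step_arm --pt "0.1 0 0.5 0 0 0 1" --pt "0.1 0 0.4 0 0 0 1"

```text
clock: 19.58
tool_pos: [0.4497, -0.0496, 0.0937]
eef_rot: [0.999, 0.035, -0.003, -0.001]
contact_force: [-1.4, -0.0, 2.0]
opening: 0.003
finger_force: 1.2
```

Emit:
step_arm --pt "0.2 0 0.4 0 0 0 1" --pt "0.2 0 0.4 0 0 0 1"

```text
clock: 19.82
tool_pos: [0.4536, -0.0493, 0.0857]
eef_rot: [0.999, 0.035, -0.003, -0.001]
contact_force: [-0.3, -1.0, 0.7]
opening: 0.006
finger_force: 0.4
```

Emit:
step_arm --pt "0.2 0 0.4 0 0 0 1" --pt "0.3 0 0.4 0 0 0 1" --pt "0.3 0 0.4 0 0 0 1" --pt "0.2 0 0.2 0 0 0 1" --pt "0 0 0 0 0 0 1"

```text
clock: 20.45
tool_pos: [0.4628, -0.0487, 0.0718]
eef_rot: [0.999, 0.035, -0.004, -0.001]
contact_force: [0.3, 0.2, 0.3]
opening: 0.004
finger_force: 0.0
```

Run:
```python
from h import *
s=snap("scene")
c=lambda i,x,y:cv2.resize(i[y:y+60,x:x+60,::-1],None,fx=6.6,fy=6.6,interpolation=cv2.INTER_CUBIC)
cv2.imwrite("pics/shut2.png",c(s["pixels"],295,165))
i=s["pixels"][170:195,318:345].astype(int).sum(2)//3
print(i[::3,::2]); print(r.get_state()["contact_force"])
```

```text
[[ 60  33  38  32  36  30  33  36  30  32  29  34  46  47]
 [ 50  39  39  31  35  35  32  35  34  40  49  54  55  49]
 [ 40  41  35  38  37  33  30  37  36  36  35  42  40  30]
 [ 37  34  36  31  38  41  36  39  34  38  36  29  37  30]
 [ 43  37  43  36  39  36  35  35  33  36  38  36  36  38]
 [ 52  52  40  44  37  50  49  33  35  37  28  34  38  40]
 [ 40  50  49  53  54  52  45  44  37  42  35  48  67  65]
 [ 44  39  79  78  53  39  38  44  45  50  54  60  60  61]
 [ 85  95 161 161 151  52  38  35  41  37  50  67  66  67]]
[ 0.36450845  0.41324113 -1.13641729]
```

Past over-centre with no force left. I'll retreat and check.

Emit:
step_arm --pt "-3 0 0 0 0 0 1" --pt "-4 0 -2 0 0 0 1" --pt "-4 0 -4 0 0 0 1" --pt "0 4 -5 0 0 0 1" --pt "0 5 -4 0 0 0 1" --pt "0 5 0 0 0 0 1" --pt "0 5 0 0 0 0 1" --pt "0 0 0 0 0 0 1"

```text
clock: 21.5
tool_pos: [0.3708, -0.2468, 0.2213]
eef_rot: [1.0, 0.031, -0.007, -0.001]
contact_force: [0.0, 0.2, -0.6]
opening: 0.003
finger_force: 0.0
```

Run:
```python
from h import *
s=snap("scene");t=snap("top")
c=lambda i,x,y:cv2.resize(i[y:y+60,x:x+60,::-1],None,fx=6.6,fy=6.6,interpolation=cv2.INTER_CUBIC)
cv2.imwrite("pics/shut3.png",np.hstack([c(s["pixels"],295,165),c(t["pixels"],285,165)]))
```

```text
(no output)
```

View pics/shut3.png

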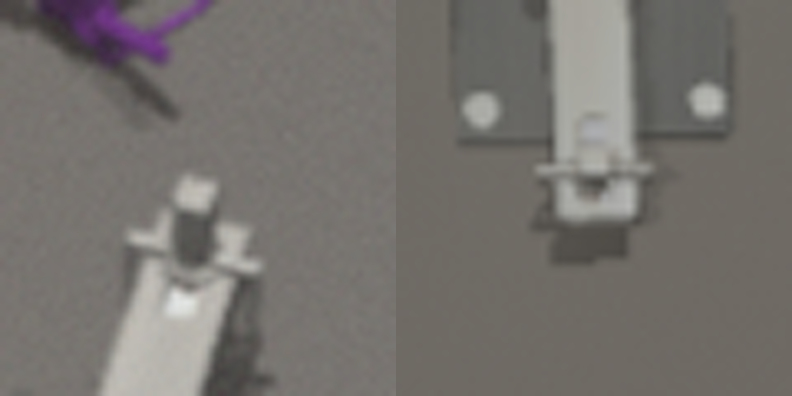

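The ring hangs straight down around the sleeve: only its hinge ends show, at scene (315,201) and (334,205). The post is unmoved at about (325,194). I'll hand it in.

```bash
python3 -c "
from plant import r
print(r.finish_job())"
```

```text
the job is handed in; nothing more can be done
None
```

The job is handed in: the last pictures show the linchpin seated upright on the sleeve with its ring swung shut over the pin's end and the arm clear. The ring slipped off my fingertips once and took a second push. The hand-in gave no verdict.

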